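Clear the plate, set the tray and tip the bolt pan

TASK

With the bench brush, sweep both pieces of angle scrap off the tipping stand's base plate (do not touch them with the fingers), lay the brush down on the bench clear of the plate, then set the aluminium tray squarely on the free end of the plate, its leaning handle pointing away from the pan. Tip the pan by 45 degrees, hold it there for a second or two while all three bolts slide into the tray, and bring it back fully level. Never tip it past 55 degrees, keep the scraps on the bench, and leave the tape measure, the lidded tub and the water bottle where they stand.

Things in the scene. Friction and masses are not known exactly. Their poses are not given: they have to be found in the camera images.
- stand: fixed grey tipping stand; origin on the bench under the hinge axis, x level from the pan to the plate's free end, y along the hinge. Base plate 8 mm thick, x -100..160, y -50..50 mm; tray's place: tray origin at x 90, y 0, z 8 mm, axes parallel. Cheeks 6 mm thick at y +-44, x -13..13, 124 mm high; hinge axis at z 110 mm
- pan (a joint): tilt of the steel pan about the hinge axis, rad: 0 level, grows as its open lip goes down towards the tray, 0.785 = 45 deg, stop 1.2. Stiff: it stays where left. Pan 72 mm wide, from 80 mm behind the axis to the lip 55 mm in front; floor top on the axis; side and back walls 30 mm high
- pan_grip (a point): grip point on the dark upright tab at the pan's back; turns with the pan, axes equal the stand's when level. Tab 10 mm thick (x), 36 mm wide (y), from the rim (26 mm under this point) to 20 mm over it. Level: at stand x -79.5, y 0, z 166 mm
- pan_lip (a point): middle of the pan's open front edge, on its floor; level: stand x = 55, z = 110 mm
- tray: loose aluminium tray 118 (x) x 86 (y) x 46 (z) mm on a dark skid, wall 3 mm, inner floor at z = 9 mm, open top. Origin under its centre, z up; the handle is at its +x end. About 0.25 kg
- tray_grip (a point): grip point on the tray's handle, a dark flat lug 10 mm thick, 34 mm wide (y), 62 mm long, rising from the +x end wall and leaning 30 deg outward (to +x). At tray x 76.5, y 0, z 73 mm, about 24 mm below its top edge along it; axes are the tray's
- brush: loose bench brush, wood with dark stiff bristles down. x along it to the bristle head; origin at bench level under the neck. Bristles x 20..135, 24 mm wide, 0..36 mm high; wooden back over them 30 mm wide, x 15..140, z 35..53; handle x -70..20, 24 mm wide, z 35..53, heel under its end. Sweeps sideways (y)
- brush_grip (a point): grip point on the brush's handle just behind the bristle head, at brush x = -5, y = 0, z = 46 mm; the handle is 24 mm wide (y) here; axes are the brush's
- scrap_long: rusty steel angle scrap, 20 x 50 x 20 mm, origin under its centre, long side along y; starts on the free end of the base plate
- scrap_short: rusty steel angle scrap, 20 x 45 x 20 mm, origin under its centre, long side along y; starts on the free end of the base plate
- bolt_a: hex bolt M8, 43 mm long (along its y), head 15 mm, origin under its middle; starts in the pan
- bolt_b: hex bolt M8, 35 mm long (along its y), head 15 mm, origin under its middle; starts in the pan
- bolt_c: hex bolt M8, 43 mm long (along its y), head 15 mm, origin under its middle; starts in the pan
- tape: bystander: yellow tape measure, 64 x 96 x 33 mm, origin under its centre
- parts_box: bystander: flat white lidded plastic tub, 63 x 105 x 26 mm, origin under its centre
- bottle: bystander: upright plastic water bottle, 65 mm across, 215 mm high, origin under its centre

How it is judged:
On the way, in this order (a step that is already met when the one before it is completed fails the run):
1. both scraps are off the free end of the base plate, still on the bench, before the tray is there ((y of scrap_long in the frame of stand below -0.058 m or y of scrap_long in the frame of stand above 0.058 m or x of scrap_long in the frame of stand above 0.168 m) and height (world z) of each of scrap_long, scrap_short above -0.02 m and (y of scrap_short in the frame of stand below -0.058 m or y of scrap_short in the frame of stand above 0.058 m or x of scrap_short in the frame of stand above 0.168 m)), for 0.1 s.
2. the tray stands level and squarely on the free end of the plate, handle away from the pan, the pan still level, the brush laid down (x of tray in the frame of stand between 0.074 and 0.106 m and y of tray in the frame of stand between -0.014 and 0.014 m and z of tray in the frame of stand between 0.003 and 0.014 m and angle between tray's own z axis and vertical below 0.06 rad and angle between the x axis of tray and the x axis of stand, either way round below 0.16 rad and x of tray_grip in the frame of stand above 0.11 m and value of joint pan below 0.1 rad and linear speed of each of tray, brush below 0.03 m/s and contact force between the fingers and tray below 0.3 N and height (world z) of brush above -0.02 m and height (world z) of brush_grip below 0.07 m and (y of brush_grip in the frame of stand below -0.06 m or y of brush_grip in the frame of stand above 0.06 m or x of brush_grip in the frame of stand above 0.17 m or x of brush_grip in the frame of stand below -0.11 m)), for 0.2 s.
3. the pan is held at 45 degrees (40 to 50) for a second (value of joint pan between 0.698 and 0.873 rad), for 1 s.
At the end, for the whole second after the job is handed in: Pan level (<0.05 rad); tray level on the plate within 16 mm along, 14 mm across and 9 deg of its place, handle away from the pan, all three bolts at rest in it; scraps on the bench, centres over 58 mm from the plate's centre line or past x = 168 mm; brush on the bench, grip off the plate (all of step 1 and value of joint pan below 0.05 rad and x of tray in the frame of stand between 0.074 and 0.106 m and y of tray in the frame of stand between -0.014 and 0.014 m and z of tray in the frame of stand between 0.003 and 0.014 m and angle between tray's own z axis and vertical below 0.06 rad and angle between the x axis of tray and the x axis of stand, either way round below 0.16 rad and x of tray_grip in the frame of stand above 0.11 m and x of bolt_a in the frame of tray between -0.058 and 0.058 m and y of bolt_a in the frame of tray between -0.042 and 0.042 m and z of bolt_a in the frame of tray between -0.004 and 0.04 m and linear speed of each of bolt_a, bolt_b, bolt_c below 0.05 m/s and x of bolt_b in the frame of tray between -0.058 and 0.058 m and y of bolt_b in the frame of tray between -0.042 and 0.042 m and z of bolt_b in the frame of tray between -0.004 and 0.04 m and x of bolt_c in the frame of tray between -0.058 and 0.058 m and y of bolt_c in the frame of tray between -0.042 and 0.042 m and z of bolt_c in the frame of tray between -0.004 and 0.04 m and height (world z) of brush above -0.02 m and height (world z) of brush_grip below 0.07 m and linear speed of brush below 0.03 m/s and (y of brush_grip in the frame of stand below -0.06 m or y of brush_grip in the frame of stand above 0.06 m or x of brush_grip in the frame of stand above 0.17 m or x of brush_grip in the frame of stand below -0.11 m)); the robot touches nothing.
It fails at once if the fingers touch a scrap (sweep with the brush) (contact force between the fingers and scrap_long above 0.5 N or contact force between the fingers and scrap_short above 0.5 N).
It fails at once if the tray pushes a scrap (contact force between tray and scrap_long above 1 N or contact force between tray and scrap_short above 1 N).
It fails at once if the pan is tipped past 55 degrees (value of joint pan above 0.96 rad).
It fails at once if a bystander (tape measure, lidded tub, water bottle) is moved more than 30 mm or the bottle tipped (distance of any of tape, parts_box, bottle from where it was at the start of the episode above 0.03 m or angle between bottle's own z axis and vertical above 0.4 rad).
It also fails if it takes over 72 s, if anything falls off the work surface, if the arm or the gripper's body presses on something with over 40 N, if the wrist force passes 120 N, or if a joint passes its speed limit or range.

ROBOT

A 7-joint arm with a two-finger parallel gripper is mounted at the origin on a cart in front of the work surface, level with it; the furniture and walls round the work are solid. World frame = base frame: x ahead of the robot, y to its left, z up, the work surface at z = 0. Lengths are in m, angles in rad, forces in N, time in s.
With the tool pointing down it reaches from about 0.4 to 0.875 m from the base axis. Payload 19.3 kg.
Tool frame: the origin (TCP) lies at the very end of the fingers, on their centre line; the grasp point (between the pads) lies 19 mm behind it; z points along the fingers, y is the line along which they close (so a half turn about z gives the same grasp; the last joint's range is limited). The gripper opens to 85 mm and grips with 20 to 120 N. Pads are 22 mm wide; open, the fingers measure 114 mm over their backs; the gripper's body (76 mm by 85 mm) begins 54 mm behind the grasp point. The pads swing forward as they close: fully open they stand 13 mm farther back than shut.
Start: joints at [1.188, 0.521, -0.036, 1.599, 0.021, 1.021, -0.113], TCP at [0.192, -0.595, 0.231] pointing down, gripper open.
Joint ranges: [-2.91, 2.91], [-0.3, 2.13], [-1.5, 1.42], [0.17, 2.43], [-1.26, 4.41], [0.16, 1.93], [-2.52, 2.52]. Speed limits (rad/s): [1.89, 1.89, 2.39, 2.39, 3.01, 3.01, 3.01].

INTERFACE

Orientations are given as [roll, pitch, yaw] about the fixed x, y, z axes, in that order (R = Rz(yaw) Ry(pitch) Rx(roll)).
In Python, from workcell import observe, grab_frame, job_done gives the robot as it stands.
- The arm moves only by the tool move_arm, never from a script. Its argument "plan" is a list that holds one entry, the list of rows, each a list of 7 numbers: the shift along the tool's x, y, z each as a share of 0.02 m, from -1 to 1, then the turn, a rotation vector about the tool's x, y, z each as a share of 6 degrees, from -1 to 1, then the opening, from -1 (shut) to 1 (fully open). A call has exactly 10 rows; each row shifts and turns the commanded pose from where the row before left it, along the tool's axes as they then stand; what a row does not reach is not made up. A row lasts 1/10 s, in which the tool goes at most 50 mm and 8.59 degrees, less where a joint would pass 70% of its speed; a pose out of reach is approached as far as the arm can. A call with a number of a shift or a turn outside -1 to 1 is refused whole. A call with a gripper value outside its range is refused whole. The fingers move at their own pace and stop on an object; "grip_force" is the grip in N (left out, the last holds). Time passes only in rows, so rows that do not move let the fingers close, or fill a call up. It gives the time, the measured TCP pose, the force, the opening and the grip force at its end, in the units of the state.
- observe(): the state, without advancing time (a new reading comes with each control period).
- grab_frame(name): name is "scene" or "top" or "wrist"; returns a dict with "color" (400x640x3 uint8, red, green, blue), "intrinsics" (3x3 intrinsics, pixels), "position" and "orientation" of the camera in the world; the wrist camera has in their place "tool_from_camera" (4x4, takes a point from camera to tool coordinates, whose origin is the TCP and whose axes are the flange's). Camera axes: x right, y down, z forward; pixel columns grow to the right and rows downward; lengths in m; the calibration is good to about 2 mm. A picture is of the moment at which its call begins: read the wrist's pose just before it. There is no depth.
- job_done(): hands the job in; it is judged then, once.
The state is a dict: "clock": time; "qpos": joint angles; "qd": joint speeds; "joint_efforts": joint torques, N m; "position": TCP position; "tool_rot": TCP orientation; "force": force on the tool from outside, world axes, zero at the start; "moment": the same for the moment, N m; "grip_width": finger opening in m; "finger_force": force on a finger pad.
Only numpy, scipy, OpenCV 4.12 (cv2) and the standard library are available. Lean on these libraries where they do the work, as an engineer would, in place of code of your own. Each camera call takes 0.05 s, during which the arm holds its last target. There are 200 camera calls.

## Working session

There is one attempt and no reset: what is moved stays moved. The work goes in short steps, Python scripts to look and compute and a tool call to move; the robot and the scene stay as the last step left them, time stands still between calls to the robot, and variables do not carry over. Pictures are saved under pics/ and viewed, at most 10 in all, crops included, and the job is handed in when it is done.

Besides the shell and the picture viewer there is one more tool, called after "Call:" in YAML: its name, and indented under it one key for each argument. move_arm: Moves the arm, as the interface text tells. Shift numbers are shares of 0.02 m and turn numbers shares of 6 degrees, none past 1 either way. Its arguments: {"type":"object","properties":{"plan":{"type":"array"},"grip_force":{"type":"number"}},"required":["plan"]}

```bash
mkdir -p pics
cat > h.py <<'E'
import numpy as np, cv2
from scipy.spatial.transform import Rotation as R
from workcell import observe, grab_frame, job_done
def rot(o):
    o=np.array(o,float)
    if o.shape==(3,3): return o
    return R.from_quat(o).as_matrix() if o.size==4 else R.from_euler('xyz',o).as_matrix()
def cam(f,s=None):
    if 'position' in f: return rot(f['orientation']),np.array(f['position'])
    T=np.array(f['tool_from_camera']); Rt=rot(s['tool_rot']); return Rt@T[:3,:3],Rt@T[:3,3]+np.array(s['position'])
def ray(f,u,v,z,s=None):
    Rc,p=cam(f,s); d=Rc@np.linalg.inv(f['intrinsics'])@np.array([u,v,1.]); return p+d*(z-p[2])/d[2]
def proj(f,P,s=None):
    Rc,p=cam(f,s); q=np.array(f['intrinsics'])@(Rc.T@(np.array(P,float)-p)); return q[:2]/q[2]
def save(f,n): cv2.imwrite('pics/'+n,f['color'][:,:,::-1])
E
python3 - <<'E'
from h import *
s=observe(); print(s)
for n in ['top','scene']:
    f=grab_frame(n); save(f,n+'0.png'); np.savez(n+'0.npz',**f); print(n,f['intrinsics'],f['position'],f['orientation'])
E
```

```text
{'clock': 0.0, 'qpos': array([ 1.18782541,  0.52202728, -0.03632179,  1.60001556,  0.02120203,
        1.02107822, -0.11279405]), 'qd': array([-2.41248160e-04,  5.53048602e-04, -6.93657694e-05,  1.46307425e-03,
       -7.59132437e-04, -6.91240574e-04,  1.83625222e-04]), 'joint_efforts': array([-3.73615912e-04, -9.27118492e+01,  1.97969556e+00, -3.69931591e+01,
        1.78156426e-02,  8.20640184e-03,  3.43261991e-05]), 'position': array([ 0.19216705, -0.59436809,  0.23071482]), 'tool_rot': array([-3.14045252e+00,  8.57618928e-05,  3.12763271e-01]), 'force': array([ 0.61079733,  0.55985865, -0.11523105]), 'moment': array([ 0.03803233, -0.02854901, -0.03593454]), 'finger_force': 0.0, 'grip_width': 0.08533704340207217}
top [[435.09734634   0.         321.54387854]
 [  0.         435.09734634 195.00469384]
 [  0.           0.           1.        ]] [0.30174936 0.1761999  1.26804338] [-2.94678908  0.01429631 -1.55102127]
scene [[454.74128375   0.         320.60167218]
 [  0.         454.74128375 199.50577654]
 [  0.           0.           1.        ]] [-0.36582794  0.75318779  0.87663686] [-2.17833586  0.00876985 -2.14380512]
```

View pics/top0.png

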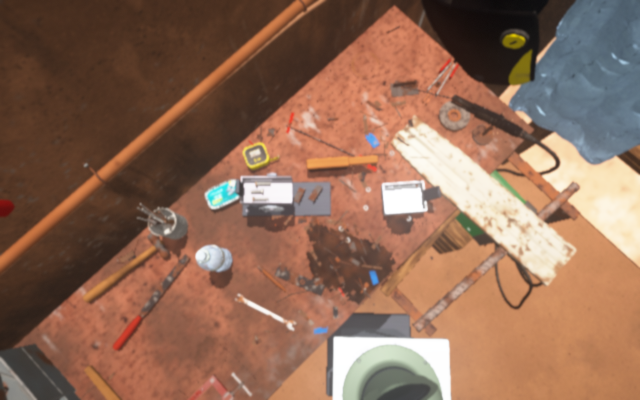

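View pics/scene0.png

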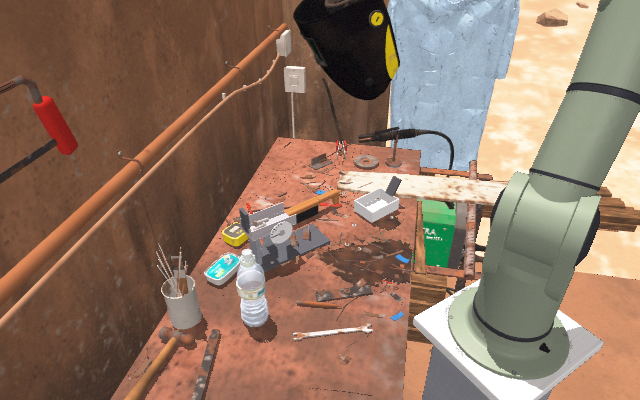

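The top picture shows the pan at (267,195), the plate's free end to (330,200) with two scraps at (299,195) and (315,195), the brush at (342,162), the tray at (403,198) with its handle at (432,192), tape (256,155), tub (222,194) and bottle (213,258). The scene picture agrees with this. I'll crop it for the details.

Run:
```python
from h import *
f=dict(np.load('top0.npz')); c=f['color'][135:235,195:455]
cv2.imwrite('pics/topc.png',cv2.resize(c[:,:,::-1],None,fx=3,fy=3,interpolation=cv2.INTER_CUBIC))
g=dict(np.load('scene0.npz')); c=g['color'][160:290,215:415]
cv2.imwrite('pics/scenec.png',cv2.resize(c[:,:,::-1],None,fx=4,fy=4,interpolation=cv2.INTER_CUBIC))
for n,u,v,z in [('platecorner',330,183,.008),('platecorner2',330,215,.008),('scrapA',299,195,.02),('scrapB',315,195,.02),('brush L',308,164,.053),('brush R',377,160,.053),('tray',403,198,.046),('handle',437,191,.09),('bottle',213,258,.1),('base',390,380,.2)]: print(n,ray(f,u,v,z).round(3))
```

```text
platecorner [0.587 0.175 0.008]
platecorner2 [0.491 0.173 0.008]
scrapA [0.547 0.265 0.02 ]
scrapB [0.547 0.218 0.02 ]
brush L [0.632 0.239 0.053]
brush R [0.647 0.04  0.053]
tray [ 0.538 -0.034  0.046]
handle [ 0.55 -0.12  0.09]
bottle [0.356 0.484 0.1  ]
base [0.081 0.029 0.2  ]
```

View pics/topc.png

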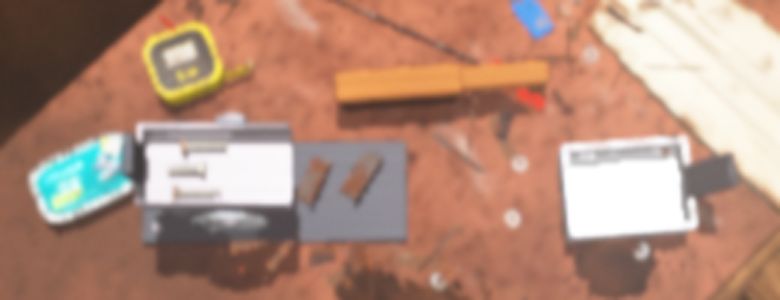

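View pics/scenec.png

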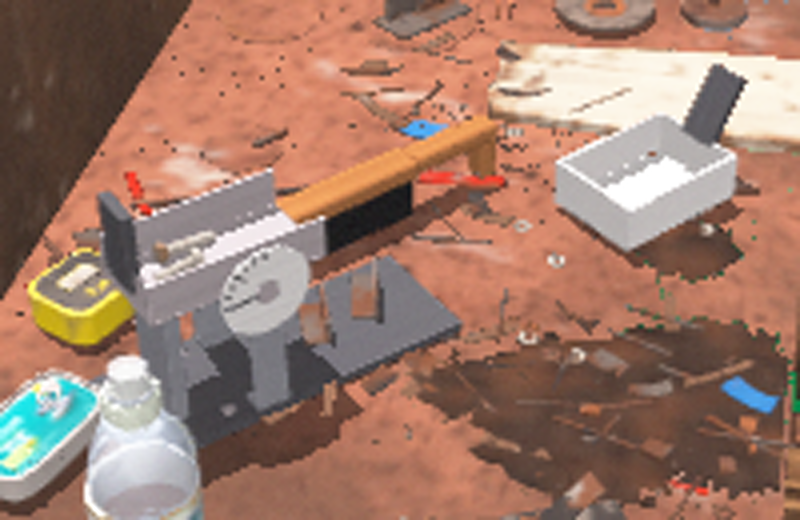

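The crops show the stand's x axis running image-right (world -y). The plate's end corners are at about (330,182) and (330,215) in the full image. The brush's handle end is at about (377,158) and its head at (308,165). The tray sits slightly rotated with its handle to the right. Next I'll take numbers from masks.

```bash
ls
cat >> h.py <<'E'
def quad(f,m,z,s=None):
    m=m.astype(np.uint8); n,l,st,_=cv2.connectedComponentsWithStats(m); k=1+np.argmax(st[1:,4])
    c=max(cv2.findContours((l==k).astype(np.uint8),cv2.RETR_EXTERNAL,cv2.CHAIN_APPROX_NONE)[0],key=cv2.contourArea)[:,0]
    P=np.array([ray(f,u,v,z,s)[:2] for u,v in c]); r=cv2.minAreaRect((P*1000).astype(np.float32)); b=cv2.boxPoints(r)
    return np.round(b,1),np.round(r[0],1),np.round(r[1],1),round(r[2],1),st[k,4]
def box(m,u0,v0,u1,v1):
    o=np.zeros_like(m); o[v0:v1,u0:u1]=m[v0:v1,u0:u1]; return o
E
python3 - <<'E'
from h import *
f=dict(np.load('top0.npz')); im=f['color']; hsv=cv2.cvtColor(im,cv2.COLOR_RGB2HSV); I=im.astype(int)
print('px plate',im[198,322],'brush',im[162,340],'handle',im[157,365],'bench',im[175,345],'tray',im[198,405],'scrap',im[195,299],im[195,315],'lug',im[192,432])
br=box((hsv[...,0]>9)&(hsv[...,0]<25)&(hsv[...,1]>140)&(I[...,0]>130),300,148,385,175); print('brush',quad(f,br,.053))
tr=box((hsv[...,1]<60)&(I[...,0]>110),375,175,430,225); print('tray',quad(f,tr,.046))
lug=box((hsv[...,1]<110)&(I[...,0]<110),422,180,445,205); print('lug',quad(f,lug,.085))
pl=box(I[...,0]-I[...,2]<10,295,175,345,225); print('plate',quad(f,pl,.008))
pan=box((hsv[...,1]<60)&(I[...,0]>140),235,168,298,208); print('pan',quad(f,pan,.12))
E
```

```text
h.py
pics
scene0.npz
top0.npz
px plate [149 145 152] brush [236 160  89] handle [235 159  94] bench [147  96  79] tray [255 255 255] scrap [153 121 107] [156 106  86] lug [113 105 104]
brush (array([[616.3, 244.2],
       [636. ,  38. ],
       [670. ,  41.3],
       [650.3, 247.4]], dtype=float32), array([643.2, 142.7]), array([ 34.2, 207.1]), 5.5, np.int32(722))
tray (array([[ 463.9,   21.5],
       [ 474.2, -115.4],
       [ 594.1, -106.4],
       [ 583.9,   30.5]], dtype=float32), array([529. , -42.5]), array([120.3, 137.3]), 4.3, np.int32(1570))Traceback (most recent call last):
  File "<stdin>", line 6, in <module>
  File "h.py", line 17, in quad
    m=m.astype(np.uint8); n,l,st,_=cv2.connectedComponentsWithStats(m); k=1+np.argmax(st[1:,4])
                                                                            ~~~~~~~~~^^^^^^^^^^
    return _wrapfunc(a, 'argmax', axis=axis, out=out, **kwds)
    return bound(*args, **kwds)
ValueError: attempt to get argmax of an empty sequence
```

Call:
move_arm:
  plan:
    - [[1,-0.8,0,0,0,0,1],[1,-0.8,0,0,0,0,1],[1,-0.8,0,0,0,0,1],[1,-0.8,0,0,0,0,1],[1,-0.8,0,0,0,0,1],[1,-0.8,0,0,0,0,1],[1,-0.8,0,0,0,0,1],[1,-0.8,0,0,0,0,1],[1,-0.8,0,0,0,0,1],[1,-0.8,0,0,0,0,1]]

```text
clock: 1.1
position: [0.3337, -0.3799, 0.2311]
tool_rot: [-3.141, 0.0, 0.313]
force: [0.7, 0.1, -0.7]
grip_width: 0.0851
finger_force: 0.0
```

Call:
move_arm:
  plan:
    - [[1,-0.8,0,0,0,0,1],[1,-0.8,0,0,0,0,1],[1,-0.8,0,0,0,0,1],[1,-0.8,0,0,0,0,1],[1,-0.8,0,0,0,0,1],[1,-0.8,0,0,0,0,1],[1,-0.8,0,0,0,0,1],[1,-0.8,0,0,0,0,1],[1,-0.8,0,0,0,0,1],[1,-0.8,0,0,0,0,1]]

```text
clock: 2.1
position: [0.4748, -0.1662, 0.2311]
tool_rot: [-3.141, 0.0, 0.313]
force: [-0.4, -0.9, 0.2]
grip_width: 0.0853
finger_force: 0.0
```

Call:
move_arm:
  plan:
    - [[0,0,0,0,0,-1,1],[0,0,0,0,0,-1,1],[0,0,0,0,0,-1,1],[0,0,0,0,0,-1,1],[0,0,0,0,0,-1,1],[0,0,0,0,0,-1,1],[0,0,0,0,0,-1,1],[0,0,0,0,0,-1,1],[0,0,0,0,0,-1,1],[0,0,0,0,0,-1,1]]

```text
clock: 3.1
position: [0.4743, -0.1671, 0.2311]
tool_rot: [-3.141, -0.0, 1.364]
force: [0.4, -0.1, 0.1]
grip_width: 0.0851
finger_force: 0.0
```

Run:
```python
from h import *
s=observe(); print(s['position'],s['tool_rot'],s['qpos'].round(2)); f=grab_frame('wrist'); save(f,'w1.png'); print(f['tool_from_camera'].round(3),f['intrinsics'][0,0])
# stand from top view: right-edge/side edges of plate by saturation profile
f=dict(np.load('top0.npz')); im=f['color'].astype(int)
D=im[...,0]-im[...,2]
b=box(D<35,296,176,340,222); print('plate',quad(f,b,.008))
```

```text
[ 0.47425202 -0.16713167  0.23109733] [-3.14108601e+00 -5.41451683e-05  1.36417628e+00] [ 0.56  0.35 -0.43  1.9   0.18  0.93 -0.16]
[[ 0.    -0.954 -0.301  0.076]
 [ 1.    -0.     0.001 -0.   ]
 [-0.001 -0.301  0.954 -0.142]
 [ 0.     0.     0.     1.   ]] 297.6615189420635
plate (array([[489. , 274. ],
       [490.8, 173.1],
       [589.8, 174.8],
       [588.1, 275.8]], dtype=float32), array([539.4, 224.4]), array([ 99.1, 101. ]), 1.0, np.int32(1023))
```

View pics/w1.png

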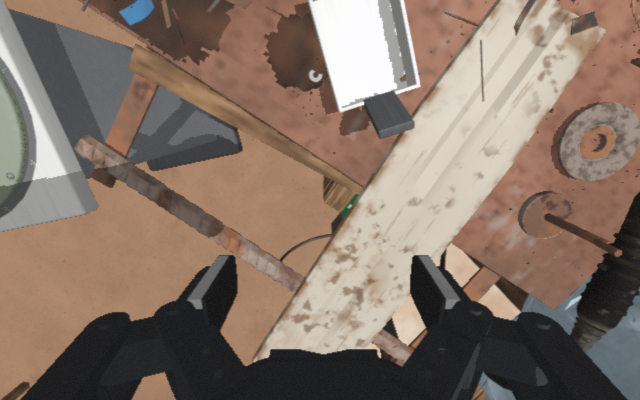

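The wrist picture shows the tray at the top, with its lug near (390,113), and no obstacle below. I'll go on to above the brush.

Call:
move_arm:
  plan:
    - [[1,0.39,0,0,0,0,1],[1,0.39,0,0,0,0,1],[1,0.39,0,0,0,0,1],[1,0.39,0,0,0,0,1],[1,0.39,0,0,0,0,1],[1,0.39,0,0,0,0,1],[1,0.39,0,0,0,0,1],[1,0.39,0,0,0,0,1],[1,0.39,0,0,0,0,1],[1,0.39,0,0,0,0,1]]

```text
clock: 4.15
position: [0.5928, 0.0128, 0.231]
tool_rot: [-3.141, 0.0, 1.358]
force: [-0.4, -0.3, -0.4]
grip_width: 0.0854
finger_force: 0.0
```

Call:
move_arm:
  plan:
    - [[1,0.39,0,0,0,0,1],[1,0.39,0,0,0,0,1],[1,0.39,0,0,0,0,1],[1,0.39,0,0,0,0,1],[1,0.39,0,0,0,0,1],[0,0,0,0,0,-0.97,1],[0,0,0,0,0,-0.97,1],[0,0,0,0,0,-0.97,1],[0,0,0,0,0,0,1],[0,0,0,0,0,0,1]]

```text
clock: 5.15
position: [0.6516, 0.1016, 0.2311]
tool_rot: [-3.141, -0.0, 1.66]
force: [0.2, 0.5, -0.9]
grip_width: 0.0851
finger_force: 0.0
```

Run:
```python
from h import *
s=observe(); print(s['position'],s['tool_rot'],s['qpos'].round(2)); f=grab_frame('wrist'); save(f,'w2.png'); np.savez('w2.npz',**f,spos=s['position'],srot=s['tool_rot'])
im=f['color']; I=im.astype(int); hsv=cv2.cvtColor(im,cv2.COLOR_RGB2HSV)
br=(hsv[...,0]>9)&(hsv[...,0]<25)&(hsv[...,1]>140)&(I[...,0]>130); print('brush',quad(f,br,.053,s))
```

```text
[0.65156547 0.10159821 0.23106255] [-3.14118296e+00 -7.08654682e-05  1.66029664e+00] [ 0.08  0.62 -0.52  1.48  0.32  1.13 -0.41]Traceback (most recent call last):
  File "<stdin>", line 4, in <module>
  File "h.py", line 17, in quad
    m=m.astype(np.uint8); n,l,st,_=cv2.connectedComponentsWithStats(m); k=1+np.argmax(st[1:,4])
                                                                            ~~~~~~~~~^^^^^^^^^^
    return _wrapfunc(a, 'argmax', axis=axis, out=out, **kwds)
    return bound(*args, **kwds)
ValueError: attempt to get argmax of an empty sequence
```

View pics/w2.png

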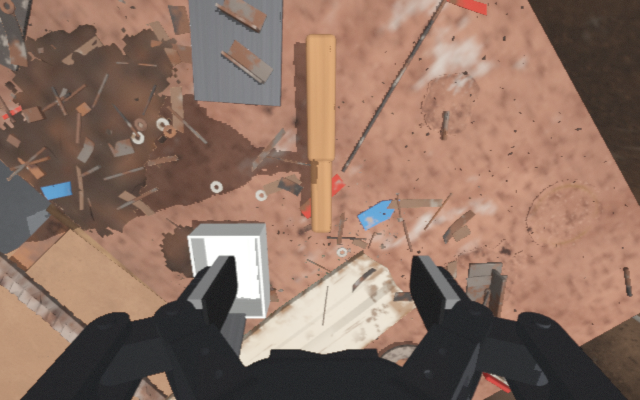

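The wrist picture shows the brush upright in the image, with its head end at (321,36), its handle end at (321,231) and the neck at v≈160. The plate's free-end corners are at (195,100) and (281,106), and the scraps at (243,12) and (247,60). The tray's rim corners are at (188,225) and (270,222).

Run:
```python
from h import *
f=dict(np.load('w2.npz')); s=dict(position=f['spos'],tool_rot=f['srot'])
im=f['color']; I=im.astype(int); hsv=cv2.cvtColor(im,cv2.COLOR_RGB2HSV); print(im[100,320],im[200,320],hsv[100,320],im[50,220],im[110,330])
br=box((hsv[...,2]>165)&(hsv[...,1]>70)&(I[...,1]-I[...,2]>35),300,25,342,240); print('brush',quad(f,br,.053,s))
for n,u,v,z in [('head',321,36,.053),('end',321,231,.053),('neck',320,160,.053),('plA',195,100,.008),('plB',281,106,.008),('trA',188,225,.046),('trB',270,222,.046),('s1',243,12,.02),('s2',247,60,.02)]: print(n,ray(f,u,v,z,s).round(4))
b=box(I[...,0]-I[...,2]<15,185,0,290,112); print('plate',quad(f,b,.008,s))
b=box((hsv[...,1]<40)&(I[...,0]>150),180,215,280,330); print('tray',quad(f,b,.046,s))
```

```text
[212 163 117] [208 161 116] [ 15 114 212] [127 127 130] [219 171 123]
brush (array([[622.2, 243.1],
       [640.6,  38.2],
       [668.4,  40.7],
       [650. , 245.6]], dtype=float32), array([645.3, 141.9]), array([ 27.9, 205.7]), 5.1, np.int32(4677))
head [0.6365 0.2427 0.053 ]
end [0.6542 0.0407 0.053 ]
neck [0.6458 0.1234 0.053 ]
plA [0.4953 0.1726 0.008 ]
plB [0.5952 0.1749 0.008 ]
trA [0.4971 0.0313 0.046 ]
trB [0.5935 0.0438 0.046 ]
s1 [0.5532 0.2642 0.02  ]
s2 [0.5579 0.2191 0.02  ]
plate (array([[491.8, 279.7],
       [494.3, 172.8],
       [593.8, 175.1],
       [591.3, 282. ]], dtype=float32), array([542.8, 227.4]), array([ 99.5, 106.9]), 1.3, np.int32(7433))
tray (array([[ 493.2,   32.2],
       [ 505.3, -100.2],
       [ 600.2,  -91.5],
       [ 588.1,   40.9]], dtype=float32), array([546.7, -29.6]), array([ 95.3, 133. ]), 5.2, np.int32(4600))
```

Call:
move_arm:
  plan:
    - [[0,-0.12,1,0,0,0,1],[0,0,1,0,0,0,1],[0,0,1,0,0,0,1],[0,0,1,0,0,0,1],[0,0,1,0,0,0,1],[0,0,1,0,0,0,1],[0,0,1,0,0,0,1],[0,0,1,0,0,0,1],[0,0,1,0,0,0,1],[0,0,1,0,0,0,1]]

```text
clock: 6.2
position: [0.6492, 0.1014, 0.0305]
tool_rot: [3.142, 0.0, 1.662]
force: [-0.3, 0.6, 1.1]
grip_width: 0.0852
finger_force: 0.0
```

Call:
move_arm:
  plan:
    - [[0,0,0.3,0,0,0,1],[0,0,0,0,0,0,0],[0,0,0,0,0,0,-0.5],[0,0,0,0,0,0,-1],[0,0,0,0,0,0,-1],[0,0,0,0,0,0,-1],[0,0,0,0,0,0,-1],[0,0,0,0,0,0,-1],[0,0,-0.5,0,0,0,-1],[0,0,-1,0,0,0,-1]]
  grip_force: 90

```text
clock: 7.2
position: [0.6485, 0.1013, 0.0551]
tool_rot: [-3.14, 0.0, 1.665]
force: [-0.9, -0.0, -1.3]
grip_width: 0.0223
finger_force: 88.2
```

Run:
```python
from h import *
s=observe(); print(s['position'],s['tool_rot'],s['grip_width'],s['finger_force'],s['force'])
```

```text
[0.64845278 0.1013032  0.05507206] [-3.13955963e+00  2.31057887e-04  1.66471650e+00] 0.022301286570023483 88.2117211818695 [-0.85025748 -0.01711009 -1.28952856]
```

Call:
move_arm:
  plan:
    - [[0,0,0,0,0,0.68,-1],[0.63,-0.15,0,0,0,0,-1],[0.63,-0.15,0,0,0,0,-1],[0.63,-0.15,0,0,0,0,-1],[0.63,-0.15,0,0,0,0,-1],[0.63,-0.15,0,0,0,0,-1],[0,0,0.4,0,0,0,-1],[0,0,0.4,0,0,0,-1],[0,0,0.2,0,0,0,-1],[0,0,0,0,0,0,-1]]

```text
clock: 8.2
position: [0.6325, 0.1632, 0.0342]
tool_rot: [-3.14, 0.001, 1.593]
force: [0.3, -0.1, -1.1]
grip_width: 0.0224
finger_force: 88.4
```

Run:
```python
from h import *
s=observe(); print(s['position'],s['tool_rot'],s['grip_width'],s['finger_force'],s['force'],s['qpos'].round(2))
for n in ('wrist','scene'): 
    f=grab_frame(n)
    if n=='wrist': a=f['color']
    else: b=cv2.resize(f['color'][150:300,200:440],(640,400),interpolation=cv2.INTER_CUBIC)
cv2.imwrite('pics/w3.png',cv2.resize(np.vstack([a,b])[:,:,::-1],None,fx=.75,fy=.75))
```

```text
[0.63247703 0.16317324 0.03417366] [-3.14013877e+00  7.26139104e-04  1.59262041e+00] 0.022350779114966378 88.3566963672638 [ 0.28849406 -0.13635854 -1.14721947] [-0.08  0.84 -0.41  1.63  0.44  0.77 -0.67]
```

View pics/w3.png

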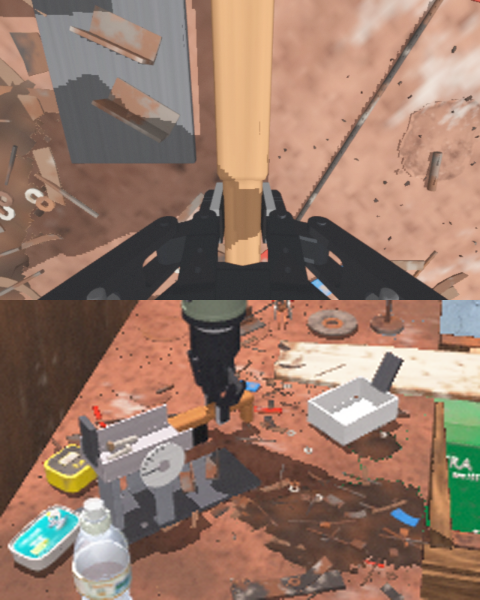

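The picture shows the brush held straight alongside the plate, with the scraps at (120,35) and (140,110) in the collage, to its left. I'll sweep sideways now.

Call:
move_arm:
  plan:
    - [[0,-0.5,0,0,0,0,-1],[0,-0.5,0,0,0,0,-1],[0,-0.5,0,0,0,0,-1],[0,-0.5,0,0,0,0,-1],[0,-0.5,0,0,0,0,-1],[0,-0.5,0,0,0,0,-1],[0,-0.5,0,0,0,0,-1],[0,-0.5,0,0,0,0,-1],[0,-0.5,0,0,0,0,-1],[0,-0.5,0,0,0,0,-1]]

```text
clock: 9.3
position: [0.5321, 0.1619, 0.0353]
tool_rot: [3.141, -0.0, 1.593]
force: [0.6, 1.2, -1.8]
grip_width: 0.0228
finger_force: 88.3
```

Call:
move_arm:
  plan:
    - [[0,-0.5,0,0,0,0,-1],[0,-0.5,0,0,0,0,-1],[0,-0.5,0,0,0,0,-1],[0,-0.5,0,0,0,0,-1],[0,-0.5,0,0,0,0,-1],[0,-0.5,0,0,0,0,-1],[0,-0.5,0,0,0,0,-1],[0,-0.5,0,0,0,0,-1],[0,-0.5,0,0,0,0,-1],[0,-0.5,0,0,0,0,-1]]

```text
clock: 10.3
position: [0.4321, 0.1597, 0.0353]
tool_rot: [3.141, -0.0, 1.593]
force: [-0.1, 0.3, -1.1]
grip_width: 0.0225
finger_force: 88.4
```

Run:
```python
from h import *
s=observe(); print(s['position'],s['tool_rot'],s['grip_width'],s['finger_force'],s['force'],s['qpos'].round(2))
a=grab_frame('wrist')['color']; b=cv2.resize(grab_frame('scene')['color'][150:300,200:440],(640,400),interpolation=cv2.INTER_CUBIC)
cv2.imwrite('pics/w4.png',cv2.resize(np.vstack([a,b])[:,:,::-1],None,fx=.75,fy=.75))
```

```text
[0.43211008 0.15967602 0.03533873] [ 3.14144162e+00 -1.72221392e-04  1.59342218e+00] 0.02253654580953541 88.37847590446472 [-0.10064678  0.32497096 -1.07599704] [-0.21  0.63 -0.36  2.14  0.49  0.45 -0.93]
```

View pics/w4.png

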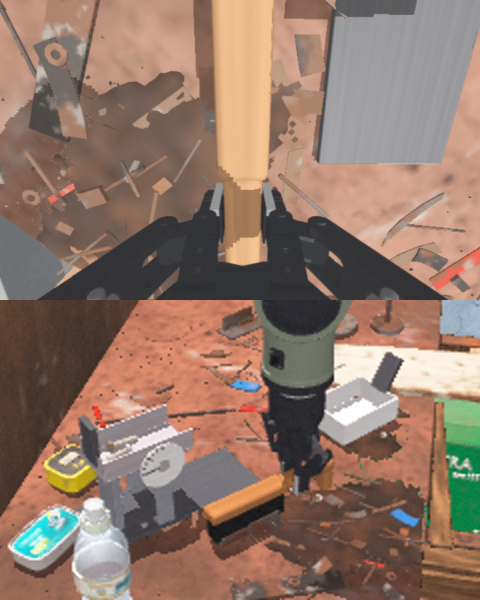

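The plate is clear: its dark surface is empty in both views. The scraps don't show up plainly beside the brush. I'll lift the brush and find them by differencing the top view against the start.

Call:
move_arm:
  plan:
    - [[0,0,-1,0,0,0,-1],[0,0,-1,0,0,0,-1],[0,0,-1,0,0,0,-1],[0,0,-1,0,0,0,-1],[-1,0,-1,0,0,0,-1],[-1,0,-1,0,0,0,-1],[-1,0,0,0,0,0,-1],[-1,0,0,0,0,0,-1],[-1,0,0,0,0,0,-1],[0,0,0,0,0,0,-1]]

```text
clock: 11.4
position: [0.4352, 0.0572, 0.1553]
tool_rot: [-3.141, 0.001, 1.59]
force: [-0.1, 0.5, -1.7]
grip_width: 0.0227
finger_force: 88.6
```

Run:
```python
from h import *
s=observe(); print(s['position'])
f=grab_frame('top'); f0=dict(np.load('top0.npz')); w=grab_frame('wrist'); sc=grab_frame('scene')
np.savez('top1.npz',**f); np.savez('w5.npz',**w,spos=s['position'],srot=s['tool_rot']); np.savez('sc1.npz',**sc)
O=np.array([.5388,.334]); ex=np.array([.0209,-.9998]); ey=-np.array([-ex[1]*-1,0])*0+np.array([.9998,.0209])
def st(p): q=p[:2]-O; return (np.array([q@ex,q@ey])*1000).round(0)
for n,a,b in (('top',f0,f),('scene',dict(np.load('scene0.npz')),sc)):
    d=np.abs(a['color'].astype(int)-b['color']).max(2)>28
    k,l,S,C=cv2.connectedComponentsWithStats(d.astype(np.uint8))
    for i in range(1,k):
        if S[i,4]>=8 : print(n,S[i],'stand',st(ray(b,*C[i],.012)))
```

```text
[0.43521853 0.05718674 0.15528982]
top [ 307  155   71   24 1064] stand [184.  93.]
top [373 160   4   7  18] stand [293. 105.]
top [  318   168   322   232 29495] stand [ 615. -312.]
top [308 186  15  18 138] stand [117.  11.]
top [294 188  12  17 114] stand [70.  7.]
top [289 236  33  10 146] stand [  78. -128.]
top [313 244   9   4  25] stand [ 122. -140.]
top [379 281  12  15 100] stand [ 314. -262.]
top [345 297  15  15 103] stand [ 219. -305.]
top [ 366  335   54   45 1341] stand [ 333. -434.]
top [399 382   5   3  11] stand [ 349. -511.]
top [383 386  44  14 383] stand [ 352. -536.]
scene [  288     0   352   277 37606] stand [1389.  224.]
scene [303 226   8  15  80] stand [114.  11.]
scene [290 231   9  16  77] stand [68. 10.]
scene [307 255  35  20 218] stand [  77. -132.]
scene [411 256   3  15  25] stand [ 286. -259.]
scene [479 259   4   9  19] stand [ 446. -364.]
scene [414 265  13   8  63] stand [ 285. -290.]
scene [392 272  20  19 117] stand [ 213. -308.]
scene [440 284  39  24 487] stand [ 306. -424.]
scene [553 318  51  40 542] stand [ 436. -668.]
scene [487 344  27  31 220] stand [ 228. -592.]
scene [515 379  28  19 195] stand [ 225. -676.]
```

Both views put the scraps at about stand x 60–125, y -130 mm, on the bench and well clear. I'll lay the brush back on the far side.

Call:
move_arm:
  plan:
    - [[0.2,1,0,0,0,0,-1],[0.2,1,0,0,0,0,-1],[0.2,1,0,0,0,0,-1],[0.2,1,0,0,0,0,-1],[0.2,1,0,0,0,0,-1],[0.2,1,0,0,0,0,-1],[0.2,1,0,0,0,0,-1],[0.2,1,0,0,0,0,-1],[0.2,1,0,0,0,0,-1],[0.2,1,0,0,0,0,-1]]

```text
clock: 12.55
position: [0.6348, 0.1056, 0.1551]
tool_rot: [-3.141, -0.0, 1.595]
force: [-0.4, -0.4, -1.8]
grip_width: 0.0224
finger_force: 88.6
```

Call:
move_arm:
  plan:
    - [[0,0.8,1,0,0,0,-1],[0,0,1,0,0,0,-1],[0,0,1,0,0,0,-1],[0,0,1,0,0,0,-1],[0,0,1,0,0,0,-1],[0,0,0.8,0,0,0,-1],[0,0,0.4,0,0,0,-1],[0,0,0.2,0,0,0,-1],[0,0,0,0,0,0,-1],[0,0,0,0,0,0,-1]]

```text
clock: 13.55
position: [0.6506, 0.1047, 0.0281]
tool_rot: [3.141, -0.0, 1.593]
force: [0.6, 0.5, -1.3]
grip_width: 0.0225
finger_force: 88.7
```

Call:
move_arm:
  plan:
    - [[0,0,0.12,0,0,0,-1],[0,0,0,0,0,0,-0.3],[0,0,0,0,0,0,0.5],[0,0,0,0,0,0,1],[0,0,0,0,0,0,1],[0,0,-0.3,0,0,0,1],[0,0,-0.8,0,0,0,1],[0,0,-1,0,0,0,1],[0,0,-1,0,0,0,1],[0,0,-1,0,0,0,1]]

```text
clock: 14.55
position: [0.6504, 0.1046, 0.1092]
tool_rot: [3.141, -0.0, 1.594]
force: [-0.3, -0.6, -0.1]
grip_width: 0.0855
finger_force: 0.0
```

Call:
move_arm:
  plan:
    - [[0,0,-1,0,0,0,1],[0,0,-1,0,0,0,1],[-0.6,-0.7,-1,0,0,0,1],[-0.6,-0.7,-1,0,0,0,1],[-0.6,-0.7,-1,0,0,0,1],[-0.6,-0.7,-1,0,0,0,1],[-0.6,-0.7,-1,0,0,0,1],[-0.6,-0.8,0,0,0,0,1],[-0.6,-0.8,0,0,0,0,1],[0,0,0,0,0,0,1]]

```text
clock: 15.55
position: [0.5488, 0.0166, 0.2485]
tool_rot: [3.141, 0.001, 1.592]
force: [1.1, -0.2, -0.2]
grip_width: 0.0852
finger_force: 0.0
```

Run:
```python
from h import *
s=observe(); print(s['position'],s['tool_rot'],s['grip_width'])
f=grab_frame('wrist'); t=grab_frame('top'); np.savez('w6.npz',**f,spos=s['position'],srot=s['tool_rot'])
np.savez('top2.npz',**t); im=t['color']; I=im.astype(int); hsv=cv2.cvtColor(im,cv2.COLOR_RGB2HSV)
br=box((hsv[...,0]>9)&(hsv[...,0]<25)&(hsv[...,1]>140)&(I[...,0]>130),300,148,385,175); print('brush',quad(t,br,.053))
cv2.imwrite('pics/w6.png',f['color'][:,:,::-1])
```

```text
[0.54880531 0.01655259 0.24845489] [3.14074058e+00 1.42162811e-03 1.59181256e+00] 0.08524049959797386
brush (array([[628.6, 248.1],
       [631.9,  42.6],
       [664.8,  43.2],
       [661.6, 248.7]], dtype=float32), array([646.7, 145.6]), array([ 33. , 205.5]), 0.9, np.int32(717))
```

View pics/w6.png

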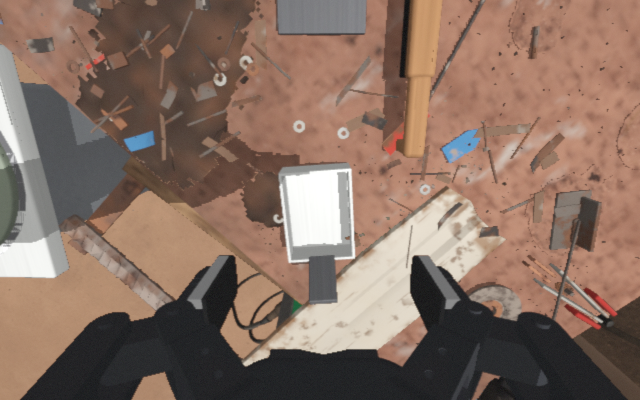

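The brush lies flat beyond the plate. The tray's rim corners are at about (280,167), (351,164), (288,263) and (356,260), and its lug runs from (321,257) to (323,302) at its top edge.

Run:
```python
from h import *
f=dict(np.load('w6.npz')); s=dict(position=f['spos'],tool_rot=f['srot'])
im=f['color']; I=im.astype(int); hsv=cv2.cvtColor(im,cv2.COLOR_RGB2HSV)
C=[(280,167),(351,164),(356,260),(288,263)]; P=[ray(f,*c,.046,s)[:2] for c in C]
print(np.round(P,4),[np.linalg.norm(P[i]-P[(i+1)%4]).round(4) for i in range(4)],'ctr',np.mean(P,0).round(4))
b=box((hsv[...,1]<45)&(I[...,0]>95),270,160,365,266); print('tray',quad(f,b,.046,s))
dk=box((I.max(2)<95)&(hsv[...,1]<70),300,262,345,308); v,u=np.nonzero(dk); print('lug px',u.min(),u.max(),v.min(),v.max(),im[280,320])
lt=[ray(f,x,302,.094,s)[:2].round(4) for x in (310,336)]; print('lug top',lt)
p0=(P[0]+P[1])/2; p1=(P[2]+P[3])/2; d=p1-p0; print('yaw',np.degrees(np.arctan2(*d[::-1])), 'lug dir',np.degrees(np.arctan2(*(np.mean(lt,0)-np.mean(P,0))[::-1])), np.linalg.norm(np.mean(lt,0)-np.mean(P,0)))
# plate far corners as a check on the wrist calibration
print([ray(f,u,33,.008,s).round(4) for u in (278,366)])
```

```text
[[ 0.498   0.0251]
 [ 0.581   0.0303]
 [ 0.5937 -0.0949]
 [ 0.5055 -0.1011]] [np.float64(0.0832), np.float64(0.1259), np.float64(0.0884), np.float64(0.1264)] ctr [ 0.5446 -0.0351]
tray (array([[ 481.9,   23.7],
       [ 494.3, -109.4],
       [ 593.2, -100.2],
       [ 580.8,   32.9]], dtype=float32), array([537.6, -38.2]), array([ 99.3, 133.7]), 5.3, np.int32(6760))
lug px 309 335 262 300 [88 87 89]
lug top [array([ 0.5363, -0.1248]), array([ 0.5667, -0.1242])]
yaw -85.40847753117897 lug dir -85.56307000936584 0.0896289988745207
[array([0.4939, 0.1727, 0.008 ]), array([0.5945, 0.1748, 0.008 ])]
```

Call:
move_arm:
  plan:
    - [[0,0,0,0,0,-1,1],[0,0,0,0,0,-1,1],[0,0,0,0,0,-1,1],[0,0,0,0,0,-1,1],[0,0,0,0,0,-1,1],[0,0,0,0,0,-1,1],[0,0,0,0,0,-1,1],[0,0,0,0,0,-1,1],[0,0,0,0,0,-1,1],[0,0,0,0,0,-1,1]]

```text
clock: 16.65
position: [0.5506, 0.0191, 0.2473]
tool_rot: [3.141, 0.0, 2.646]
force: [0.0, -0.2, -0.2]
grip_width: 0.0855
finger_force: 0.0
```

Call:
move_arm:
  plan:
    - [[0,0,0,0,0,-1,1],[0,0,0,0,0,-1,1],[0,0,0,0,0,-1,1],[0,0,0,0,0,-1,1],[0,0,0,0,0,-1,1],[0,0,0,0,0,-0.6,1],[0,0,0,-1,0,0,1],[0,0,0,-1,0,0,1],[0,0,0,-1,0,0,1],[0,0,0,-1,0,0,1]]

```text
clock: 17.65
position: [0.551, 0.0186, 0.248]
tool_rot: [2.718, 0.002, -3.056]
force: [1.0, -0.1, -0.7]
grip_width: 0.0857
finger_force: 0.0
```

Call:
move_arm:
  plan:
    - [[0,0,0,-1,0,0,0],[0,-1,0,0,0,0,0],[0,-1,0,0,0,0,0],[0,-1,0,0,0,0,0],[0,-1,0,0,0,0,0],[0,-1,0,0,0,0,0],[0,-1,0,0,0,0,0],[0,-1,0,0,0,0,0],[0,-1,0,0,0,0,0],[0,0,0,0,0,0,0]]

```text
clock: 18.65
position: [0.5617, -0.1228, 0.1649]
tool_rot: [2.618, -0.002, -3.059]
force: [-0.4, -0.3, -0.1]
grip_width: 0.0425
finger_force: 0.0
```

```bash
cat >> h.py <<'E'
def need(pos,Rt):
    s=observe(); R0=rot(s['tool_rot']); d=np.array(pos)-s['position']
    rv=R.from_matrix(R0.T@Rt).as_rotvec(degrees=True)/6
    print('at',s['position'].round(4),s['tool_rot'].round(3),'q',s['qpos'].round(2),'w',round(s['grip_width'],4)); print('shift units now',(R0.T@d/.02).round(2),'after turn',(Rt.T@d/.02).round(2),'turn units',rv.round(2))
def frame(yaw,x): # z-rotation frame
    return R.from_euler('z',yaw,degrees=True).as_matrix()
def lean(yaw,th): # tool for object whose x axis has this yaw; tool leaning th deg towards +x
    c,s_=np.cos(np.radians(th)),np.sin(np.radians(th)); F=frame(yaw,0)
    z=F@[-s_,0,-c]; y=F@[-c,0,s_]; return np.column_stack([np.cross(y,z),y,z])
E
python3 - <<'E'
from h import *
Rt=lean(-85.2,30); need(np.array([.551,-.1113,.073])+.019*Rt[:,2],Rt)
E
```

```text
at [ 0.5617 -0.1228  0.1649] [ 2.618e+00 -2.000e-03 -3.059e+00] q [ 0.97  0.88 -0.99  1.61  0.21  1.1   1.68] w 0.0425
shift units now [ 0.48 -1.76  5.24] after turn [ 0.49 -1.76  5.24] turn units [ 0.   -0.01 -0.02]
```

Call:
move_arm:
  plan:
    - [[0.25,-0.88,0,0,0,0,0],[0.25,-0.88,0,0,0,0,0],[0,0,0.8,0,0,0,0],[0,0,0.8,0,0,0,0],[0,0,0.8,0,0,0,0],[0,0,0.8,0,0,0,0],[0,0,0.8,0,0,0,0],[0,0,0.8,0,0,0,0],[0,0,0.44,0,0,0,0],[0,0,0,0,0,0,0]]

```text
clock: 19.65
position: [0.5495, -0.0988, 0.0576]
tool_rot: [2.617, -0.001, -3.055]
force: [-0.3, -0.6, 0.1]
grip_width: 0.0428
finger_force: 0.0
```

Run:
```python
from h import *
Rt=lean(-85.2,30); need(np.array([.551,-.1113,.073])+.019*Rt[:,2],Rt)
s=observe(); f=grab_frame('wrist'); np.savez('w7.npz',**f); im=f['color']; print(s['force'],s['moment'])
# expected lug corners in view against the dark lug mask
for P in ([76.5+12,17,94],[76.5+12,-17,94],[76.5-8,17,59],[76.5-8,-17,59]):
    F=frame(-85.2,0); print(P,proj(f,np.array([.5446,-.0351,0])+F@(np.array(P)/1000),s).round(0))
```

```text
at [ 0.5495 -0.0988  0.0576] [ 2.617e+00 -1.000e-03 -3.055e+00] q [ 0.92  0.99 -0.92  1.7   0.3   0.9   1.67] w 0.0428
shift units now [-0.02 -0.16 -0.03] after turn [-0.02 -0.16 -0.03] turn units [ 0.01 -0.02  0.01]
[-0.31378596 -0.63618663  0.07856771] [-0.52411721 -0.03118725 -0.01438134]
[88.5, 17, 94] [317. 348.]
[88.5, -17, 94] [317. 276.]
[68.5, 17, 59] [318. 291.]
[68.5, -17, 59] [318. 233.]
```

Call:
move_arm:
  plan:
    - [[0,-0.16,0,0,0,0,0],[0,0,0,0,0,0,-0.5],[0,0,0,0,0,0,-1],[0,0,0,0,0,0,-1],[0,0,0,0,0,0,-1],[0,0,0,0,0,0,-1],[0,0,0,0,0,0,-1],[0,0,0,0,0,0,-1],[0,0,0,0,0,0,-1],[0,0,0,0,0,0,-1]]
  grip_force: 90

```text
clock: 20.7
position: [0.5504, -0.1016, 0.057]
tool_rot: [2.618, 0.0, -3.056]
force: [0.2, -1.0, -1.6]
grip_width: 0.0085
finger_force: 88.0
```

Run:
```python
from h import *
O=np.array([.5393,.334]); F=frame(-88.8,0)
# goal: tray origin at stand (90,0), yaw -88.8, tray held by the lug as now
s=observe(); R0=rot(s['tool_rot']); T0=frame(-85.2,0); t0=np.array([.5446,-.0351,0]); rel=R0.T@(t0-s['position']); Rrel=R0.T@T0
for h in (.045,.0085):
    t=np.r_[O,0]+F@np.array([.09,0,0])+[0,0,h]; Rt=F@Rrel.T; print('h',h,'tray',t.round(4)); need(t-Rt@rel,Rt)
print(s['finger_force'],s['force'],s['moment'])
```

```text
h 0.045 tray [0.5412 0.244  0.045 ]
at [ 0.5504 -0.1016  0.057 ] [ 2.618  0.    -3.056] q [ 0.92  1.   -0.92  1.7   0.3   0.91  1.67] w 0.0085
shift units now [-0.81 13.19  5.01] after turn [ 0.06 13.21  5.03] turn units [ 0.   -0.3   0.52]
h 0.0085 tray [0.5412 0.244  0.0085]
at [ 0.5504 -0.1016  0.057 ] [ 2.618  0.    -3.056] q [ 0.92  1.   -0.92  1.7   0.3   0.91  1.67] w 0.0085
shift units now [-0.81 12.27  6.6 ] after turn [ 0.06 12.29  6.61] turn units [ 0.   -0.3   0.52]
87.97999262809753 [ 0.15571669 -0.96891848 -1.64431717] [-0.83129661 -0.21217715 -0.0456826 ]
```

Call:
move_arm:
  plan:
    - [[0,0.1,-0.2,0,0,0,-1],[0,0.25,-0.44,0,0,0,-1],[0,0.28,-0.44,0,0,0,-1],[0,0,0,0,-0.1,0.18,-1],[0,0,0,0,-0.1,0.17,-1],[0,0,0,0,-0.1,0.17,-1],[0,0,0,0,0,0,-1],[0,0,0,0,0,0,-1],[0,0,0,0,0,0,-1],[0,0,0,0,0,0,-1]]

```text
clock: 21.7
position: [0.5504, -0.1014, 0.0819]
tool_rot: [2.618, -0.0, -3.119]
force: [-0.4, 1.0, -3.4]
grip_width: 0.0088
finger_force: 87.7
```

```bash
cat > place.py <<'E'
from h import *
O=np.array([.5405,.3338]); F=frame(-88.8,0)
R0=rot([2.618,0,-3.056]); p0=np.array([.5504,-.1016,.057]); T0=frame(-85.2,0); t0=np.array([.5446,-.0351,0]); rel=R0.T@(t0-p0); Rrel=R0.T@T0
def tgt(x,h):
    Rt=F@Rrel.T; t=np.r_[O,0]+F@np.array([x,0,0])+[0,0,h]; return t-Rt@rel,Rt
def now():
    s=observe(); Rn=rot(s['tool_rot']); t=s['position']+Rn@rel; Tn=Rn@Rrel; print('tray in stand mm',(F.T@(t-np.r_[O,0])*1000).round(1),'tilt/yaw',R.from_matrix(F.T@Tn).as_euler('xyz',degrees=True).round(2),s['force'].round(1),s['moment'].round(2),s['grip_width'])
E
python3 - <<'E'
from place import *
now(); need(*tgt(.09,.025))
s=observe(); f=grab_frame('wrist'); im=f['color']; I=im.astype(int); hsv=cv2.cvtColor(im,cv2.COLOR_RGB2HSV)
t=grab_frame('top'); np.savez('top3.npz',**t); np.savez('sc3.npz',**grab_frame('scene')); np.savez('w8.npz',**f,spos=s['position'],srot=s['tool_rot'])
E
```

```text
tray in stand mm [368.5   0.5  24.9] tilt/yaw [-0.    0.01  0.01] [-0.4  1.  -3.4] [-1.06  0.02 -0.01] 0.008843127429824897
at [ 0.5504 -0.1014  0.0819] [ 2.618 -0.    -3.119] q [ 0.94  0.95 -0.93  1.72  0.27  0.89  1.63] w 0.0088
shift units now [ 0.   12.06  6.96] after turn [ 0.   12.06  6.96] turn units [ 0. -0.  0.]
```

Call:
move_arm:
  plan:
    - [[0,0.75,0.435,0,0,0,-1],[0,0.75,0.435,0,0,0,-1],[0,0.75,0.435,0,0,0,-1],[0,0.75,0.435,0,0,0,-1],[0,0.75,0.435,0,0,0,-1],[0,0.75,0.435,0,0,0,-1],[0,0.75,0.435,0,0,0,-1],[0,0.75,0.435,0,0,0,-1],[0,0.75,0.435,0,0,0,-1],[0,0.75,0.435,0,0,0,-1]]

```text
clock: 22.85
position: [0.5463, 0.0734, 0.0816]
tool_rot: [2.618, -0.0, -3.119]
force: [-0.1, 0.2, -2.5]
grip_width: 0.0089
finger_force: 87.8
```

Call:
move_arm:
  plan:
    - [[0,0.75,0.435,0,0,0,-1],[0,0.75,0.435,0,0,0,-1],[0,0.75,0.435,0,0,0,-1],[0,0.75,0.435,0,0,0,-1],[0,0.75,0.435,0,0,0,-1],[0,0.75,0.435,0,0,0,-1],[0,0,0,0,0,0,-1],[0,0,0,0,0,0,-1],[0,0,0,0,0,0,-1],[0,0,0,0,0,0,-1]]

```text
clock: 23.85
position: [0.5442, 0.1753, 0.0813]
tool_rot: [2.618, -0.0, -3.12]
force: [-0.1, 0.1, -3.1]
grip_width: 0.0091
finger_force: 88.0
```

Run:
```python
from place import *
now(); need(*tgt(.09,.0085))
a=grab_frame('top'); b=grab_frame('scene'); np.savez('top4.npz',**a)
cv2.imwrite('pics/p9.png',np.vstack([cv2.resize(a['color'][150:250,200:400],(600,300),interpolation=cv2.INTER_CUBIC),cv2.resize(b['color'][170:290,200:440],(600,300),interpolation=cv2.INTER_CUBIC)])[:,:,::-1])
```

```text
tray in stand mm [91.8  0.2 24.3] tilt/yaw [-0.01 -0.01 -0.06] [-0.1  0.1 -3.1] [-1.06 -0.04  0.02] 0.009057335249800442
at [0.5442 0.1753 0.0813] [ 2.618 -0.    -3.12 ] q [ 0.49  0.86 -0.9   1.9   0.23  0.53  1.23] w 0.0091
shift units now [ 0.01 -0.32  0.73] after turn [ 0.01 -0.32  0.73] turn units [-0.    0.   -0.01]
```

Call:
move_arm:
  plan:
    - [[0,-0.08,0.15,0,0,0,-1],[0,-0.08,0.15,0,0,0,-1],[0,-0.08,0.15,0,0,0,-1],[0,-0.08,0.15,0,0,0,-1],[0,-0.02,0.14,0,0,0,-1],[0,0,0,0,0,0,-1],[0,0,0,0,0,0,-1],[0,0,0,0,0,0,-1],[0,0,0,0,0,0,-1],[0,0,0,0,0,0,-1]]

```text
clock: 24.95
position: [0.544, 0.1774, 0.0652]
tool_rot: [2.618, 0.0, -3.119]
force: [0.3, -1.2, -2.4]
grip_width: 0.0092
finger_force: 87.9
```

Run:
```python
from place import *
now()
a=grab_frame('top'); b=grab_frame('scene')
cv2.imwrite('pics/p9.png',np.vstack([cv2.resize(a['color'][150:250,200:400],(600,300),interpolation=cv2.INTER_CUBIC),cv2.resize(b['color'][170:290,200:440],(600,300),interpolation=cv2.INTER_CUBIC)])[:,:,::-1])
```

```text
tray in stand mm [89.7  0.1  8.2] tilt/yaw [ 0.    0.   -0.01] [ 0.3 -1.2 -2.4] [-1.02 -0.03  0.01] 0.00919381113307852
```

View pics/p9.png

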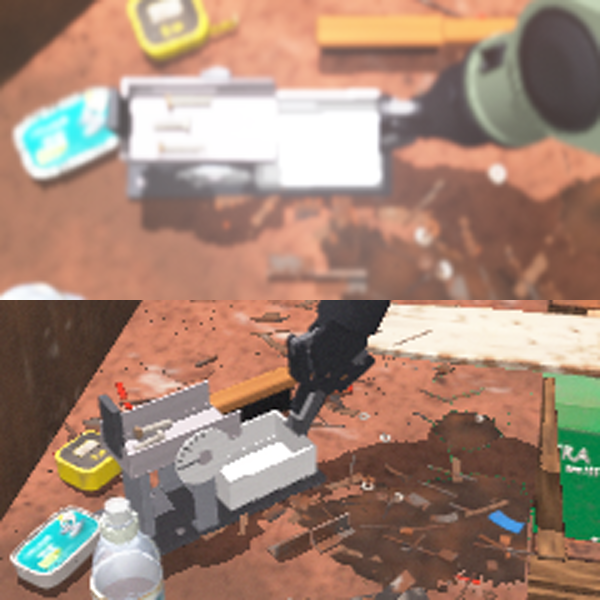

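The picture shows the tray square on the plate's end with its handle away from the pan. The scraps lie on the near side of the bench at about (320,540), and the brush is clear on the far side. I'll release the tray and go to the pan tab.

Call:
move_arm:
  plan:
    - [[0,-0.02,0.04,0,0,0,-1],[0,0,0,0,0,0,-0.7],[0,0,0,0,0,0,-0.4],[0,0,0,0,0,0,0],[0,0,0,0,0,0,0],[0,0,-0.5,0,0,0,0],[0,0,-1,0,0,0,0],[0,0,-1,0,0,0,0],[0,0,-1,0,0,0,0],[0,0,-1,0,0,0,0]]

```text
clock: 26.05
position: [0.545, 0.1317, 0.1435]
tool_rot: [2.618, 0.0, -3.119]
force: [0.4, -1.3, 0.8]
grip_width: 0.0428
finger_force: 0.0
```

Call:
move_arm:
  plan:
    - [[0,0,-1,0,0,0,0],[0,0,-1,0,0,0,0],[0,0,-1,0,0,0,0],[0,0,-1,0,0,0,0],[0,0,0,1,0,0,0],[0,0,0,1,0,0,0],[0,0,0,1,0,0,0],[0,0,0,1,0,0,0],[0,0,0,1,0,0,0],[0,0,0,0,0,0,0]]

```text
clock: 27.05
position: [0.5455, 0.096, 0.213]
tool_rot: [-3.139, 0.002, -3.113]
force: [0.1, 1.0, 0.1]
grip_width: 0.0425
finger_force: 0.0
```

Run:
```python
from place import *
Rt=lean(-88.8,0); need(np.array([.5388,.4133,.240]),Rt)
a=grab_frame('top'); np.savez('top5.npz',**a); f=a; im=a['color']; I=im.astype(int); hsv=cv2.cvtColor(im,cv2.COLOR_RGB2HSV)
tab=box((hsv[...,2]<110),232,176,248,200); v,u=np.nonzero(tab); print('tab px',len(u),u.min() if len(u) else 0,u.max(),v.min(),v.max())
for p in ([-.0745,.018,.186],[-.0845,-.018,.186]): print('expected tab corner',proj(a,np.r_[O,0]+F@np.array(p)).round(1))
```

```text
at [0.5455 0.096  0.213 ] [-3.139e+00  2.000e-03 -3.113e+00] q [ 0.28  0.53 -0.78  1.78  0.44  1.01  0.92] w 0.0425
shift units now [-0.12 15.86 -1.38] after turn [ 0.   15.87 -1.35] turn units [-0.02  0.02  0.07]
tab px 52 238 242 183 196
expected tab corner [238.9 177.5]
expected tab corner [234.4 191.3]
```

Call:
move_arm:
  plan:
    - [[0,0.5,-0.7,0,0,0.07,0],[0,1,-0.65,0,0,0,0],[0,1,0,0,0,0,0],[0,1,0,0,0,0,0],[0,1,0,0,0,0,0],[0,1,0,0,0,0,0],[0,1,0,0,0,0,0],[0,1,0,0,0,0,0],[0,1,0,0,0,0,0],[0,1,0,0,0,0,0]]

```text
clock: 28.1
position: [0.5434, 0.2824, 0.2394]
tool_rot: [3.14, -0.001, -3.129]
force: [-0.5, -0.3, 0.6]
grip_width: 0.0427
finger_force: 0.0
```

Call:
move_arm:
  plan:
    - [[0,1,0,0,0,0,0],[0,1,0,0,0,0,0],[0,1,0,0,0,0,0],[0,1,0,0,0,0,0],[0,1,0,0,0,0,0],[0,1,0,0,0,0,0],[0,0.4,0,0,0,0,0],[0,0,0,0,0,0,0],[0,0,0,0,0,0,0],[0,0,0,0,0,0,0]]

```text
clock: 29.1
position: [0.5416, 0.4091, 0.2387]
tool_rot: [-3.141, -0.0, -3.128]
force: [-0.2, -0.3, 0.1]
grip_width: 0.0427
finger_force: 0.0
```

Run:
```python
from place import *
Rt=lean(-88.8,0); need(np.array([.5388,.4133,.147]),Rt)
s=observe(); f=grab_frame('wrist'); np.savez('w9.npz',**f,spos=s['position'],srot=s['tool_rot']); save(f,'w9.png')
for p in ([-.0745,.018,.186],[-.0845,.018,.186],[-.0845,-.018,.186],[-.0745,-.018,.186],[-.080,.036,.14],[-.080,-.036,.14],[.055,-.036,.14]): print('expected',p,proj(f,np.r_[O,0]+F@np.array(p),s).round(1))
```

```text
at [0.5416 0.4091 0.2387] [-3.141 -0.    -3.128] q [-0.29  0.7  -0.75  1.41  0.49  1.23  0.49] w 0.0427
shift units now [0.14 0.21 4.58] after turn [0.13 0.21 4.58] turn units [-0.   -0.   -0.07]
expected [-0.0745, 0.018, 0.186] [323.1 242.6]
expected [-0.0845, 0.018, 0.186] [337.  242.5]
expected [-0.0845, -0.018, 0.186] [337.4 194.4]
expected [-0.0745, -0.018, 0.186] [322.7 194.5]
expected [-0.08, 0.036, 0.14] [329.5 238.6]
expected [-0.08, -0.036, 0.14] [329.5 157.3]
expected [0.055, -0.036, 0.14] [163.3 158.4]
```

View pics/w9.png

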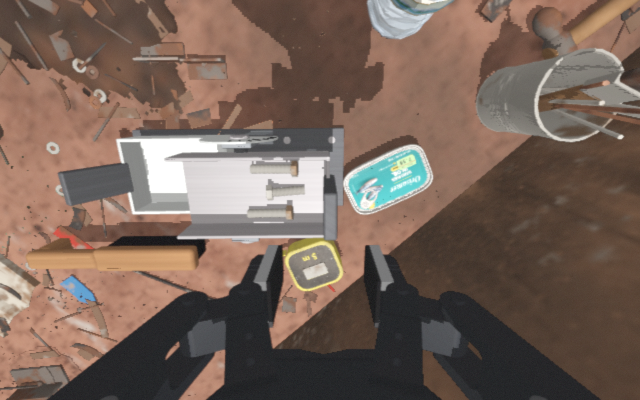

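This is my tenth picture. The tab is at u 324–338, v 178–240, matching the predicted corners, and the bolts are in the pan at about (275,190). The tray sits under the lip. I'll descend and grip the tab.

Call:
move_arm:
  plan:
    - [[0.13,0.21,0.6,0,0,-0.07,0],[0,0,0.8,0,0,0,0],[0,0,0.8,0,0,0,0],[0,0,0.8,0,0,0,0],[0,0,0.8,0,0,0,0],[0,0,0.6,0,0,0,0],[0,0,0.18,0,0,0,0],[0,0,0,0,0,0,0],[0,0,0,0,0,0,0],[0,0,0,0,0,0,0]]

```text
clock: 30.15
position: [0.5386, 0.4149, 0.1477]
tool_rot: [3.141, 0.001, -3.119]
force: [-0.0, -0.6, 0.0]
grip_width: 0.0424
finger_force: 0.0
```

Call:
move_arm:
  plan:
    - [[0,0,0,0,0,0,-0.3],[0,0,0,0,0,0,-0.5],[0,0,0,0,0,0,-0.7],[0,0,0,0,0,0,-1],[0,0,0,0,0,0,-1],[0,0,0,0,0,0,-1],[0,0,0,0,0,0,-1],[0,0,0,0,0,0,-1],[0,0,0,0,0,0,-1],[0,0,0,0,0,0,-1]]
  grip_force: 90

```text
clock: 31.15
position: [0.5384, 0.4138, 0.1472]
tool_rot: [-3.14, -0.0, -3.119]
force: [-2.2, -5.8, 6.0]
grip_width: 0.0089
finger_force: 88.2
```

Run:
```python
from place import *
s=observe(); print(s['position'],s['tool_rot'],s['grip_width'],s['finger_force'],s['force'],s['moment'],s['qpos'].round(2))
R0=rot(s['tool_rot']); p=F.T@(s['position']-np.r_[O,0]); print('tcp in stand',p.round(4))
# per-row shift for a 3 deg turn about the hinge (tool turns with the pan): constant in tool axes
h=np.array([0,0,.110]); a=np.radians(3)
for sg in (1,-1):
    Q=R.from_euler('y',sg*a).as_matrix(); d=Q@(p-h)+h-p
    print(sg,'first shift units',(R0.T@F@d/.02).round(3),'turn units',(R.from_matrix(R0.T@F@Q@F.T@R0).as_rotvec(degrees=True)/6).round(3))
```

```text
[0.53840166 0.41383793 0.14718748] [-3.14025558e+00 -9.01506245e-05 -3.11941232e+00] 0.008926650433056875 88.21005821228027 [-2.20411233 -5.83845615  6.04813198] [-1.08870149  0.51469517  0.03478434] [-0.32  0.79 -0.71  1.49  0.56  1.07  0.44]
tcp in stand [-0.0801 -0.0004  0.1472]
1 first shift units [ 0.    -0.103 -0.207] turn units [-0.5   -0.001 -0.   ]
-1 first shift units [-0.     0.092  0.212] turn units [0.5   0.001 0.   ]
```

Call:
move_arm:
  plan:
    - [[0,-0.076,-0.156,-0.375,0,0,-1],[0,-0.076,-0.156,-0.375,0,0,-1],[0,-0.076,-0.156,-0.375,0,0,-1],[0,-0.076,-0.156,-0.375,0,0,-1],[0,-0.076,-0.156,-0.375,0,0,-1],[0,-0.076,-0.156,-0.375,0,0,-1],[0,-0.076,-0.156,-0.375,0,0,-1],[0,-0.076,-0.156,-0.375,0,0,-1],[0,-0.076,-0.156,-0.375,0,0,-1],[0,-0.076,-0.156,-0.375,0,0,-1]]

```text
clock: 32.15
position: [0.5389, 0.3938, 0.1748]
tool_rot: [2.748, 0.0, -3.119]
force: [0.6, -0.0, -4.9]
grip_width: 0.009
finger_force: 88.4
```

```bash
cat > pan.py <<'E'
from place import *
s=observe(); p=F.T@(s['position']-np.r_[O,0]); z=F.T@rot(s['tool_rot'])[:,2]
g=p-.019*z; a=np.degrees(np.arctan2(g[2]-.110,-g[0])); a0=np.degrees(np.arctan2(.056,.0795))
print('tcp',p.round(4),'tilt by place',round(a-a0,2),'by tool',np.degrees(np.arctan2(-z[0],-z[2])).round(2),'radius',np.hypot(g[0],g[2]-.11).round(4),'(.0972)',s['force'].round(1),s['moment'].round(1),round(s['grip_width'],4),s['qpos'].round(2))
E
python3 pan.py
```

```text
tcp [-0.0601 -0.0004  0.1748] tilt by place 22.17 by tool 22.55 radius 0.0978 (.0972) [ 0.6 -0.  -4.9] [-1.  -0.1 -0.1] 0.009 [ 0.04  0.75 -0.93  1.7   0.42  0.72  0.65]
```

Call:
move_arm:
  plan:
    - [[0,-0.076,-0.156,-0.375,0,0,-1],[0,-0.076,-0.156,-0.375,0,0,-1],[0,-0.076,-0.156,-0.375,0,0,-1],[0,-0.076,-0.156,-0.375,0,0,-1],[0,-0.076,-0.156,-0.375,0,0,-1],[0,-0.076,-0.156,-0.375,0,0,-1],[0,-0.076,-0.156,-0.375,0,0,-1],[0,-0.076,-0.156,-0.375,0,0,-1],[0,-0.076,-0.156,-0.375,0,0,-1],[0,-0.076,-0.156,-0.375,0,0,-1]]

```text
clock: 33.15
position: [0.5395, 0.3645, 0.1927]
tool_rot: [2.355, 0.0, -3.119]
force: [1.1, 2.8, -7.7]
grip_width: 0.0094
finger_force: 88.1
```

```bash
python3 pan.py
```

```text
tcp [-0.0307 -0.0003  0.1927] tilt by place 44.66 by tool 45.06 radius 0.0976 (.0972) [ 1.1  2.8 -7.7] [-1.5 -0.1 -0.1] 0.0094 [ 0.43  0.94 -1.22  1.84  0.32  0.49  0.93]
```

Call:
move_arm:
  plan:
    - [[0,0,0,0,0,0,-1],[0,0,0,0,0,0,-1],[0,0,0,0,0,0,-1],[0,0,0,0,0,0,-1],[0,0,0,0,0,0,-1],[0,0,0,0,0,0,-1],[0,0,0,0,0,0,-1],[0,0,0,0,0,0,-1],[0,0,0,0,0,0,-1],[0,0,0,0,0,0,-1]]

```text
clock: 34.15
position: [0.5395, 0.3647, 0.1926]
tool_rot: [2.357, -0.0, -3.119]
force: [0.3, -4.6, -1.9]
grip_width: 0.0088
finger_force: 90.0
```

Call:
move_arm:
  plan:
    - [[0,0,0,0,0,0,-1],[0,0,0,0,0,0,-1],[0,0,0,0,0,0,-1],[0,0,0,0,0,0,-1],[0,0,0,0,0,0,-1],[0,0,0,0,0,0,-1],[0,0,0,0,0,0,-1],[0,0,0,0,0,0,-1],[0,0,0,0,0,0,-1],[0,0,0,0,0,0,-1]]

```text
clock: 35.15
position: [0.5395, 0.3647, 0.1926]
tool_rot: [2.356, -0.0, -3.119]
force: [0.1, -5.0, -0.9]
grip_width: 0.0088
finger_force: 90.0
```

```bash
cat > bolts.py <<'E'
from place import *
s=observe()
def rect(f,pts,hom,w,h,s):
    src=np.float32([proj(f,np.r_[O,0]+F@np.array(p),s if 'position' not in f else None) for p in pts])
    return cv2.warpPerspective(f['color'],cv2.getPerspectiveTransform(src,np.float32([[0,0],[w,0],[w,h],[0,h]])),(w,h))
T=[[.034,.040,.017],[.146,.040,.017],[.146,-.040,.017],[.034,-.040,.017]]
th=0
import sys
th=np.radians(float(sys.argv[1])); c,q=np.cos(th),np.sin(th)
P=[[x*c+0,y,.110-x*q] for x,y in ((-.075,.033),(.053,.033),(.053,-.033),(-.075,-.033))]
for n in ('top','wrist','scene'):
    f=grab_frame(n)
    for nm,pts,w,h in (('tray',T,56,40),('pan',P,64,33)):
        g=cv2.cvtColor(rect(f,pts,0,w,h,s),cv2.COLOR_RGB2HSV)
        print(n,nm); 
        for r in g[1::4,1::2]: print(''.join('#' if (x[1]>45) else ('+' if x[2]<150 else '.') for x in r))
E
python3 pan.py; python3 bolts.py 45
```

```text
tcp [-0.0309 -0.0003  0.1926] tilt by place 44.52 by tool 44.98 radius 0.0976 (.0972) [ 0.1 -5.  -0.9] [-1.9 -0.  -0. ] 0.0088 [ 0.43  0.94 -1.22  1.84  0.32  0.49  0.93]
top tray
+++++++++........+++++++++..
+++++++++++....+++++++++....
++++......++++..............
............................
............................
............................
............................
............................
............................
............................
top pan
........++++++++++++++++++++++++
.....+++++++++++++++++++++++++++
..++++++++++++++++++++++++++++++
.+++++++++++++..................
......++++++....................
..+++++++.......................
................................
................................
wrist tray
.................+++++++++++
................++++++++++++
...............+++++++++++++
................++++++++++++
...............+++++++++++++
.............+.+++++++++++++
..............++++++++++++++
+.............++++++++++++++
.............+++++++++++++++
.............+++++++++++++++
wrist pan
++++++..........................
+++++...........................
++++............................
+...............................
+...............................
................................
................................
..................+.............
scene tray
...........++...............
..........++.......+#.......
............................
++..........................
++..........................
+...........................
............................
............................
............................
............................
scene pan
..............++++++++++++++++..
.............+++++++++++++++....
...........+++++++++++++++.+....
.........++++++++++++++..+......
.......++++++++++++++...........
.....++++++++++++++.............
....+++++++++++++..+......+.....
..+++++++++++++........+++......
```

Pan looks empty from the wrist view. Next I'll bring it back level.

Call:
move_arm:
  plan:
    - [[0,0.07,0.159,0.375,0,0,-1],[0,0.07,0.159,0.375,0,0,-1],[0,0.07,0.159,0.375,0,0,-1],[0,0.07,0.159,0.375,0,0,-1],[0,0.07,0.159,0.375,0,0,-1],[0,0.07,0.159,0.375,0,0,-1],[0,0.07,0.159,0.375,0,0,-1],[0,0.07,0.159,0.375,0,0,-1],[0,0.07,0.159,0.375,0,0,-1],[0,0.07,0.159,0.375,0,0,-1]]

```text
clock: 36.3
position: [0.5388, 0.3941, 0.1746]
tool_rot: [2.751, 0.0, -3.119]
force: [1.5, -5.4, -2.3]
grip_width: 0.0088
finger_force: 89.9
```

Call:
move_arm:
  plan:
    - [[0,0.07,0.159,0.375,0,0,-1],[0,0.07,0.159,0.375,0,0,-1],[0,0.07,0.159,0.375,0,0,-1],[0,0.07,0.159,0.375,0,0,-1],[0,0.07,0.159,0.375,0,0,-1],[0,0.07,0.159,0.375,0,0,-1],[0,0.07,0.159,0.375,0,0,-1],[0,0.07,0.159,0.375,0,0,-1],[0,0.07,0.159,0.375,0,0,-1],[0,0.07,0.159,0.375,0,0,-1]]

```text
clock: 37.3
position: [0.5385, 0.4141, 0.1469]
tool_rot: [-3.139, 0.0, -3.119]
force: [-6.8, -30.8, 47.9]
grip_width: 0.009
finger_force: 97.8
```

```bash
python3 pan.py; python3 bolts.py 0
```

```text
tcp [-0.0803 -0.0004  0.1469] tilt by place -0.33 by tool -0.18 radius 0.0979 (.0972) [ -6.8 -30.8  47.9] [-6.   1.4 -0. ] 0.009 [-0.33  0.79 -0.7   1.49  0.55  1.07  0.44]
top tray
............................
............................
............................
............................
............................
............................
++..........................
++++++......................
+++++++++...................
++++++++++++................
top pan
.......................++++++...
......................++++++....
......................++++++....
++++++...............+++++++....
+++++++++++..........+++++++....
+++++++++++++++++....+++++++....
+++++++++++++++++++++++++++++...
+++++++++++++++++++++++++++++++.
wrist tray
............................
............................
............................
............................
............................
............................
++++++++++++++++++++++++++..
++++........................
.......++...................
......++++++++..............
wrist pan
+++++++++++.......++++++++++++++
++++++++++++++++......++++++++++
++++............................
+...............................
................................
+...............................
+++.............................
+++++++++++.....................
scene tray
............................
...................+#.......
............................
++..........................
++..........................
+...........................
............................
............................
............................
............................
scene pan
++++++++++++++++++++++++++++++++
++++............................
+++.............................
+++.............................
+++.+.+.+++.++++++..............
++++++++++++++++++..........++++
++++++++++++++++.............+++
++++++++++++++..+.............++
```

Call:
move_arm:
  plan:
    - [[0,0,-0.05,0,0,0,-1],[0,0,0,0,0,0,-0.6],[0,0,0,0,0,0,-0.2],[0,0,0,0,0,0,0],[0,0,0,0,0,0,0],[0,0,-0.6,0,0,0,0],[0,0,-1,0,0,0,0],[0,0,-1,0,0,0,0],[0,0,-1,0,0,0,0],[0,0,-1,0,0,0,0]]

```text
clock: 38.45
position: [0.5382, 0.4149, 0.2418]
tool_rot: [3.141, 0.0, -3.119]
force: [-1.4, 0.1, 0.3]
grip_width: 0.0426
finger_force: 0.0
```

```bash
python3 pan.py
cat > cmp.py <<'E'
from place import *
s=observe(); f=grab_frame('wrist'); w=dict(np.load('w9.npz')); s0=dict(position=w['spos'],tool_rot=w['srot'])
save(f,'w10.png')
def warp(f,s,pts,sz):
    src=np.float32([proj(f,np.r_[O,0]+F@np.array(p),s) for p in pts]); a,b=sz
    return cv2.cvtColor(cv2.warpPerspective(f['color'],cv2.getPerspectiveTransform(src,np.float32([[0,0],[a,0],[a,b],[0,b]])),sz),cv2.COLOR_RGB2HSV)
P=[[-.074,.034,.11],[.053,.034,.11],[.053,-.034,.11],[-.074,-.034,.11]]; T=[[.034,.038,.017],[.146,.038,.017],[.146,-.038,.017],[.034,-.038,.017]]
for nm,pts,sz in (('pan',P,(64,34)),('tray',T,(56,38))):
    A=warp(w,s0,pts,sz); B=warp(f,s,pts,sz)
    for i in range(1,sz[1],3): print(nm,*(''.join('#' if x[1]>28 else ('+' if x[2]<150 else '.') for x in g[i,::2]) for g in (A,B)))
# pan level check: rim corner / tab in same picture
print('expected tab top',proj(f,np.r_[O,0]+F@np.array([-.0745,.018,.186]),s),proj(f,np.r_[O,0]+F@np.array([-.0745,-.018,.186]),s))
E
python3 cmp.py
```

```text
tcp [-0.0811 -0.0006  0.2418] tilt by place 26.56 by tool 0.04 radius 0.1712 (.0972) [-1.4  0.1  0.3] [ 0.  0. -0.] 0.0426 [-0.31  0.69 -0.74  1.4   0.48  1.23  0.5 ]
pan ++++++++++........++++++++++++++ ++++..............++++++++++++++
pan ++++++++##.........+++++++++++++ ++++++++++++++++++++++++++++++++
pan ........##...................... +...............................
pan ........#....................... +...............................
pan ................................ +...............................
pan ................................ +...............................
pan .....++++++++................... +...............................
pan ................................ ................................
pan ......##........................ ................................
pan ......##........................ ................................
pan ......##........................ ................................
tray ............................ ............................
tray ............................ ............................
tray ............................ ............................
tray ............................ ............................
tray ............................ ............................
tray ............................ ............................
tray ............................ ............................
tray ............................ ............................
tray ............................ ............................
tray ++++++++++++++++++++........ +++++++++++++++++++++.......
tray +++++....................... +++.......+++++++..+##......
tray ............................ ............................
tray ............................ .++.........................
expected tab top [314.92568586 244.7085619 ] [314.5948236  197.61619526]
```

The pan is empty now, since all the bolt marks are gone. I'll look straight into the tray.

Call:
move_arm:
  plan:
    - [[0,-0.5,-0.5,0,0,0,0],[0,-1,-0.5,0,0,0,0],[0,-1,-0.5,0,0,0,0],[0,-1,-0.5,0,0,0,0],[0,-1,-0.5,0,0,0,0],[0,-1,-0.5,0,0,0,0],[0,-1,0,0,0,0,0],[0,-1,0,0,0,0,0],[0,-1,0,0,0,0,0],[0,-1,0,0,0,0,0]]

```text
clock: 39.5
position: [0.5424, 0.2232, 0.3002]
tool_rot: [-3.141, -0.0, -3.119]
force: [0.4, -0.8, -0.1]
grip_width: 0.0426
finger_force: 0.0
```

```bash
cat > fin.py <<'E'
from place import *
import time
time.sleep(0); s=observe(); f=grab_frame('wrist'); t=grab_frame('top'); print(s['position'],s['force'].round(1))
np.savez('w11.npz',**f,spos=s['position'],srot=s['tool_rot']); np.savez('top9.npz',**t)
def warp(f,s,pts,sz):
    src=np.float32([proj(f,np.r_[O,0]+F@np.array(p),s) for p in pts]); a,b=sz
    return cv2.warpPerspective(f['color'],cv2.getPerspectiveTransform(src,np.float32([[0,0],[a,0],[a,b],[0,b]])),sz)
T=[[.02,.05,.02],[.16,.05,.02],[.16,-.05,.02],[.02,-.05,.02]]
g=warp(f,s,T,(140,100)); V=g.max(2); S=cv2.cvtColor(g,cv2.COLOR_RGB2HSV)[...,1]
for i in range(1,100,4): print(''.join('#' if S[i,j]>28 else ('+' if V[i,j]<120 else ('-' if V[i,j]<215 else '.')) for j in range(0,140,2)))
I0=np.load('top0.npz')['color'].astype(int); d=np.abs(t['color']-I0).max(2)>28
k,l,St,C=cv2.connectedComponentsWithStats(d.astype(np.uint8))
for i in range(1,k):
    if St[i,4]>=8 and C[i][1]<262: print(St[i],(F.T@(ray(t,*C[i],.012)-np.r_[O,0])*1000).round(0))
E
python3 fin.py
```

```text
[0.54237752 0.22317496 0.30021307] [ 0.4 -0.8 -0.1]
.........--...................----------------------------------...###
..........-------------------------------------------------------..--#
..........-------------------------------------------------------..--#
..........-------------------------------------------------------..---
..........-------------------------------------------------------..---
..........-------------------------------------------------------..---
.........................--------------------#-................--.-+++
.........................--------------------#-................-++++++
.........................----------------------................-++++++
...............................................................-++++++
.................................--.....----------.............-++++++
..........-......................-----------------.............-++++++
..........-------................-------------................--++++++
..........-------................----.........................--++++++
..........-------.....................................
[... 351 characters left out ...]
.............--..-+#
+++---------------..............................................-..-+#
+++---------------..............................................-..-+#
+++------------....................................................-++
+++++-----------------------------------------------------------------
+++++++++++++++++#+++++++++++++++++++++++++++++++++++++++++++++++-----
[  253    71   377   329 48319] [ 493. -189.   12.]
[255 182  16   6  57] [-43.  39.  12.]
[251 190  13   5  58] [-54.  15.  12.]
[252 197  17   6  81] [-49.  -8.  12.]
[306 213  20   2  34] [120. -49.  12.]
[295 214  10   5  26] [ 67. -55.  12.]
[307 216   4   4  12] [ 97. -61.  12.]
[317 216  10   3  27] [135. -60.  12.]
```

Three bolt shapes lie inside the tray walls. Before handing in, one check that the pan is level: the tab's edges against the predicted ones.

Run:
```python
from h import *
import cv2
a=cv2.imread('pics/w9.png').max(2); b=cv2.imread('pics/w10.png').max(2)
for n,g in (('before',a),('after',b)): print(n,[g[v,295:350].tolist()[::1] for v in (220,)])
print('expected before 322.9..337.2, after 314.8..~329')
```

```text
before [[148, 146, 148, 147, 148, 147, 146, 149, 148, 148, 146, 147, 147, 147, 146, 147, 146, 148, 147, 147, 146, 145, 147, 146, 146, 147, 146, 137, 108, 118, 134, 147, 149, 149, 151, 150, 150, 150, 148, 145, 132, 115, 125, 162, 166, 166, 164, 164, 163, 164, 166, 166, 166, 166, 165]]
after [[148, 147, 147, 146, 148, 147, 147, 148, 147, 148, 146, 147, 147, 148, 147, 145, 146, 147, 147, 136, 109, 125, 138, 147, 149, 149, 151, 149, 149, 149, 147, 139, 118, 112, 139, 155, 160, 162, 165, 166, 165, 163, 162, 159, 160, 163, 164, 164, 164, 163, 162, 166, 166, 168, 168]]
expected before 322.9..337.2, after 314.8..~329
```

```bash
python3 -c "from h import *; print(job_done())"
```

```text
the job is handed in; nothing more can be done
None
```

The job is handed in at about 40 s of the 72 s allowed, but no verdict came back. By my own checks, both scraps are off the plate on the bench, the brush is laid down clear, and the tray sits square with all three bolts in it. The pan was held at about 45° for two seconds and is level again. I didn't re-measure the tape, tub or bottle at the end.

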